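# Work the leek into the long bay of the crisper drawer

### The arm

A 6-joint arm with a two-finger parallel gripper is mounted at the origin on the work surface. World frame = base frame: x ahead of the robot, y to its left, z up, the work surface at z = 0. Lengths are in m, angles in degrees, forces in N, time in s.
With the tool pointing down it reaches from about 0.3 to 0.75 m from the base axis. Payload 8.5 kg.
Tool frame: the origin (TCP) lies midway between the tips of the shut fingers; the grasp point (between the pads) lies 19 mm behind it (env.hold_point_z is the distance from the TCP to the grasp point, in m); z points along the fingers, y is the line along which they close (so a half turn about z gives the same grasp; the last joint's range is limited). The gripper opens to 85 mm and grips with 20 to 120 N. Pads are 22 mm wide; open, the fingers measure 114 mm over their backs; the gripper's body (76 mm by 85 mm) begins 54 mm behind the grasp point. The pads swing forward as they close: fully open they stand 13 mm farther back than shut.
Start: joints at [-86.935, 21.807, 74.336, -0, 83.858, -12.336], TCP at [0.146, -0.53, 0.2] pointing down, gripper open.
Joint ranges: [-178.18, 178.18], [-50.72, 133.34], [12.68, 142.11], [-81.47, 261.47], [9.98, 163.14], [-165.26, 165.26]. Speed limits (degrees/s): [136.94, 136.94, 180, 180, 180, 180].

### API

Orientations are given as a 3x3 rotation matrix whose columns are the frame's x, y, z axes.
In Python, from rig import observe, get_image, camera_info, env gives the robot as it stands.
- The arm moves only by the tool drive_tool, never from a script. Its arguments are lists of equal length, an entry for each row: "offset": the shift along the tool's x, y, z in units of 40 mm (1.0 is 40 mm), a list of three; "turn": the turn, a rotation vector about the tool's x, y, z in units of 6 degrees (1.0 is 6 degrees), a list of three; "hand": the opening, from 0 (shut) to 1 (fully open). A call has exactly 10 rows; each row shifts and turns the commanded pose from where the row before left it, along the tool's axes as they then stand; what a row does not reach is not made up. A row lasts 1/8 s, in which the tool goes at most 62.5 mm and 10.7 degrees, less where a joint would pass 70% of its speed; a pose out of reach is approached as far as the arm can. A call is refused whole if a number of a shift passes 1 or a number of a turn 1, either way. A call with a gripper value outside its range is refused whole. The fingers move at their own pace and stop on an object; "newtons" is the grip in N (left out, the last holds). Time passes only in rows, so rows that do not move let the fingers close, or fill a call up. It gives the time, the measured TCP pose, the force, the opening and the grip force at its end, in the units of the state.
- observe(): the state, without advancing time (a new reading comes with each control period).
- get_image(name): name is "scene" or "top"; returns the picture (400x640x3 uint8, blue, green, red); there is no depth.
- camera_info(name): a dict with "fx", "fy", "cx", "cy" (pixels), "world_to_cam" (4x4, takes a point from world to camera coordinates). Camera axes: x right, y down, z forward; pixel columns grow to the right and rows downward; lengths in m; the calibration is good to about 2 mm. A picture is of the moment at which its call begins. camera_info takes no time and is no camera call.
- env.close_job(): hands the job in; it is judged then, once.
The state is a dict: "time_s": time; "q": joint angles; "qvel": joint speeds; "joint_efforts": joint torques, N m; "position": TCP position; "tool_rot": TCP orientation; "ft_force": force on the tool from outside, world axes, zero at the start; "wrist_torque": the same for the moment, N m; "grip_width": finger opening in m; "gripper_force": force on a finger pad.
Only numpy, scipy, OpenCV 4.12 (cv2) and the standard library are available. Lean on these libraries where they do the work, as an engineer would, in place of code of your own. Each camera call takes 0.05 s, during which the arm holds its last target. There are 200 camera calls.

### The job

The leek lies loose in the refrigerator drawer: put it away in the bay along the drawer's back wall, which is behind the two divider posts. Do not pick it up; push it along the drawer floor with your fingertips, angling one end in behind its post first and then swinging the other end in past the other post, until the whole leek lies behind the posts, flat and straight against the back wall. Leave the other food where it is.

Things in the scene. Friction and masses are not known exactly. Their poses are not given: they have to be found in the camera images.
- drawer: Refrigerator drawer, fixed on the worktop: grey floor (top 4 mm above the origin), 4 mm thick clear walls 48 mm high, white rims. Origin: underside, below the centre of the main (wider, left) compartment. x points from the front wall (near the robot) to the back wall (far), y to the left. Main compartment inside: x -142.5 to +142.5 mm, y -185 to +185 mm.
- bay (a point): Centre of the long bay, on the drawer floor: the strip between the two posts and the back wall, 370 mm long, 62 to 75 mm deep. This point is 35 mm in front of the back wall's inner face, midway along it (drawer x 107.5 mm, y 0). Right of the main compartment, past a 48 mm high partition, is a 150 mm wide compartment with other food.
- post_left: Fixed clip-on divider end on the left wall: upright white round post, 16 mm in diameter, 40 mm high, at the free end of a 4 mm thick fin (nearly as high) that runs to the left wall. Origin: foot of the post's axis on the drawer floor, 59 mm from the left wall, at drawer x 60 to 72 mm. Axes as the drawer's. The posts leave a 236 mm mouth, narrower than the leek's length.
- post_right: The same, mirrored, on the right: post axis 59 mm from the partition, fin running to the partition; its drawer x is 60 to 72 mm, not always that of the left one. The leek may touch and lean on either post.
- leek: Trimmed stiff leek, 250 mm long, 0.15 to 0.31 kg, loose on the drawer floor in front of the posts. Origin: mid-length, underside; x runs from the white root end to the green leaf end (which starts to the left). White shank: round, 30 mm diameter. Leaf half: flat, 28 mm high, 42 to 47 mm wide. Centre of mass 20 mm from the origin towards the leaves. It slides on its flat leaves, does not roll.
- root_end (a point): The tip of the leek's white root end, on its long axis, 15 mm above its underside.
- leaf_end (a point): The tip of the leek's cut green leaf end, on its long axis, 15 mm above its underside.
- punnet: Clear plastic punnet of mushrooms, 150 x 110 mm, about 62 mm high over the mushrooms, loose in the drawer's small compartment; origin under its centre. Not to be disturbed.
- courgette: Short cut piece of courgette standing on end in the small compartment, 46 mm in diameter, 62 mm high; origin under its centre. Not to be disturbed.
- pepper: Orange bell pepper standing on the worktop to the left of the drawer, 78 mm in diameter, 95 mm high; origin under its centre. Not to be disturbed.
- jar: Closed glass jar standing on the worktop to the left of the drawer, 64 mm in diameter, 105 mm high; origin under its centre. Not to be disturbed.

How it is judged:
By the outcome, as a careful person would: the job done as asked, in the order asked, and still so for the second after the job is handed in, with the robot touching nothing.
It also fails if it takes over 72 s, if anything falls off the work surface, if the arm or the gripper's body presses on something with over 40 N, if the wrist force passes 120 N, or if a joint passes its speed limit or range.

## Working session

There is one attempt and no reset: what is moved stays moved. The work goes in short steps, Python scripts to look and compute and a tool call to move; the robot and the scene stay as the last step left them, time stands still between calls to the robot, and variables do not carry over. Pictures are saved under pics/ and viewed, at most 10 in all, crops included, and the job is handed in when it is done.

Besides the shell and the picture viewer there is one more tool, called after ">>>" by a JSON object that holds its "method" and its "body", one argument or row to a line. drive_tool: Moves the arm, as the interface text tells. Its arguments: {"type":"object","properties":{"offset":{"type":"array"},"turn":{"type":"array"},"hand":{"type":"array"},"newtons":{"type":"number"}},"required":["offset","turn","hand"]}

```bash
ls; mkdir -p pics; python3 - <<'E'
from rig import *
import cv2
for n in("top","scene"):
    cv2.imwrite(f"pics/{n}0.png",get_image(n))
    c=camera_info(n);print(n,c["fx"],c["fy"],c["cx"],c["cy"],c["world_to_cam"])
o=observe();print(o["tool_rot"],o["position"],o["time_s"],o["grip_width"])
E
```

```text
pics
top 412.31411715334565 412.31411715334565 318.49486127504235 198.67300601766723 [[-0.02830579 -0.99955899 -0.00897775  0.0816083 ]
 [-0.98377768  0.02944828 -0.17695842  0.55936079]
 [ 0.17714476  0.00382316 -0.98417738  1.11188537]
 [ 0.          0.          0.          1.        ]]
scene 373.71880341130117 373.71880341130117 322.13359345437743 192.11390869348713 [[-0.64212368  0.76659069  0.00398591  0.32797939]
 [ 0.65771598  0.55358247 -0.51083866 -0.36889918]
 [-0.39381069 -0.3254     -0.85966737  1.05187919]
 [ 0.          0.          0.          1.        ]]
[[ 9.64093861e-01  2.65561708e-01 -7.55699066e-05]
 [ 2.65561584e-01 -9.64093051e-01  1.27842368e-03]
 [ 2.66643953e-04 -1.25258888e-03 -9.99999180e-01]] [ 0.14605368 -0.52994451  0.19968001] 0.1 0.08553043775843223
```

View pics/top0.png

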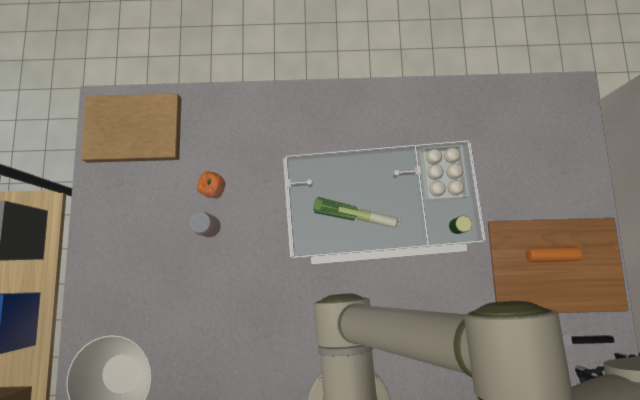

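View pics/scene0.png

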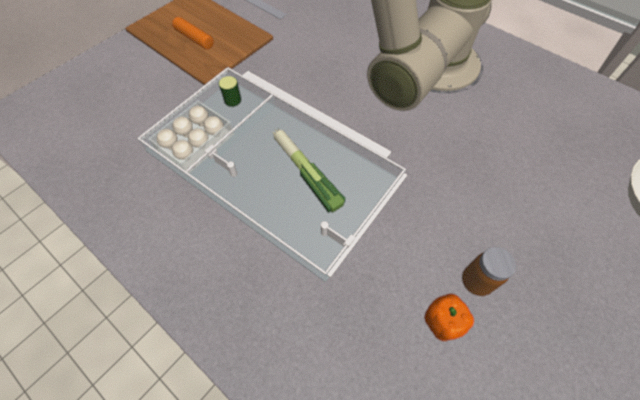

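The drawer spans about (285–483, 142–258) in top. The leek runs from (317,206) at the leaf end to (397,222) at the root, with the posts near (309,182) and (396,173). I'll zoom in for accuracy.

```bash
python3 - <<'E'
import cv2
a=cv2.imread("pics/top0.png")[135:265,275:475]
cv2.imwrite("pics/t0z.png",cv2.resize(a,None,fx=4,fy=4,interpolation=cv2.INTER_CUBIC))
a=cv2.imread("pics/scene0.png")[90:280,180:410]
cv2.imwrite("pics/s0z.png",cv2.resize(a,None,fx=3,fy=3,interpolation=cv2.INTER_CUBIC))
E
```

```text
(no output)
```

View pics/t0z.png

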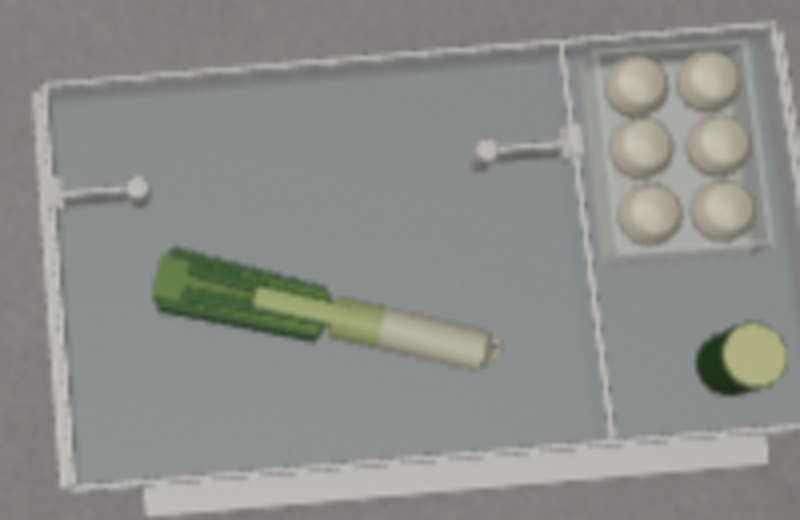

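View pics/s0z.png

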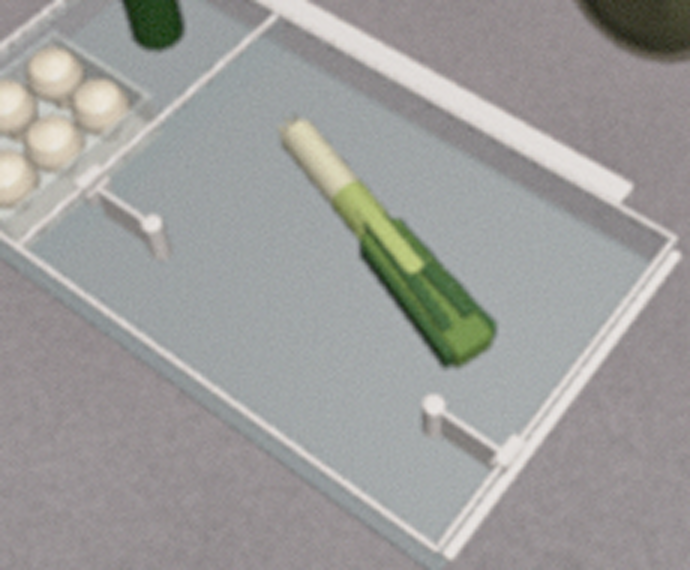

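The zoomed top view shows these points:
- Rim corners: (41,90), (68,487), (563,43), (612,437)
- Post tops: (138,189), (487,150)
- Root tip: (497,348)
- Leaf end: about (163,281)

The zoomed scene view shows:
- Corners: (440,550), (675,240), (278,15), (22,245)
- Posts: (432,403), (152,223)

Now I'll fit the drawer pose.

```bash
cat > h.py <<'E'
from rig import *
import numpy as np, cv2
from scipy.optimize import least_squares
C={n:camera_info(n) for n in("top","scene")}
for c in C.values(): c["W"]=np.array(c["world_to_cam"])
def proj(n,p):
    c=C[n];q=c["W"]@np.r_[p,1];return np.array([c["fx"]*q[0]/q[2]+c["cx"],c["fy"]*q[1]/q[2]+c["cy"]])
def back(n,uv,z):
    c=C[n];W=c["W"];d=W[:3,:3].T@np.array([(uv[0]-c["cx"])/c["fx"],(uv[1]-c["cy"])/c["fy"],1]);o=-W[:3,:3].T@W[:3,3]
    return (o+d*(z-o[2])/d[2])[:2]
uz={"top":lambda x,y:(275+(x+.5)/4-.5,135+(y+.5)/4-.5),"scene":lambda x,y:(180+(x+.5)/3-.5,90+(y+.5)/3-.5)}
E
cat > fit.py <<'E'
from h import *
cor=[(.1445,.187),(-.1445,.187),(.1445,-.187),(-.1445,-.187)]
px={"top":[(41,90),(68,487),(563,43),(612,437),(138,189),(487,150)],"scene":[(440,550),(675,240),(22,245),(278,15),(432,403),(152,223)]}
def pts(v):
    a=v[2];R=np.array([[np.cos(a),-np.sin(a)],[np.sin(a),np.cos(a)]])
    P=cor+[(v[3],.126),(v[4],-.126)]
    return [np.r_[R@p+v[:2],.05 if i<4 else .044] for i,p in enumerate(P)]
def res(v):
    return np.concatenate([proj(n,p)-uz[n](*u) for n in px for p,u in zip(pts(v),px[n])])
s=least_squares(res,[.5,0,0,.066,.066],loss="soft_l1");v=s.x
print(v[:2],np.degrees(v[2]),v[3:]);print(res(v).reshape(-1,2).round(1).tolist())
a=v[2];R=np.array([[np.cos(a),-np.sin(a)],[np.sin(a),np.cos(a)]])
for n,r,l in(("top",(497,348),(163,281)),("scene",(284,127),(472,345))):
    for u in(r,l):
        w=back(n,uz[n](*u),.019);print(n,w.round(4),(R.T@(w-v[:2])).round(4))
np.save("dr.npy",v)
E
python3 fit.py
```

```text
[ 0.55731416 -0.03644264] 3.2844992624467846 [0.06361587 0.06955295]
[[-0.1, -1.7], [0.7, 0.0], [-1.2, -1.0], [-0.2, 0.8], [-0.8, -0.5], [-0.5, -0.3], [-0.9, -0.3], [0.5, -1.4], [-2.5, -0.2], [0.4, -1.9], [1.2, 0.2], [0.1, -0.3]]
top [ 0.4935 -0.1626] [-0.0709 -0.1223]
top [0.5492 0.0749] [-0.0017  0.1117]
scene [ 0.4943 -0.1631] [-0.0702 -0.1228]
scene [0.5523 0.0759] [0.0014 0.1124]
```

```bash
cat >> h.py <<'E'
import os
if os.path.exists("dr.npy"):
    v=np.load("dr.npy");YAW=np.degrees(v[2]);RD=np.array([[np.cos(v[2]),-np.sin(v[2])],[np.sin(v[2]),np.cos(v[2])]])
def d2w(p): return RD@np.array(p)+v[:2]
def w2d(p): return RD.T@(np.array(p)-v[:2])
def go(x,y,th,z):
    "totals to drawer (x,y), tool tilt th (tool y along leek at tilt th), world z"
    o=observe();T=np.array(o["tool_rot"]);p=np.array(o["position"]);psi=np.degrees(np.arctan2(T[1,0],T[0,0]))
    dpsi=YAW-th-psi;d=np.r_[d2w((x,y)),z]-p
    print("t",o["time_s"],"tcp drawer",w2d(p[:2]).round(4),"z",p[2].round(4),"th",round(YAW-psi,1),"F",np.round(o["ft_force"],1))
    print(" units: shift first",(T.T@d/.04).round(2)," turn z",round(-dpsi/6,2))
    a=np.radians(dpsi);Rz=np.array([[np.cos(a),-np.sin(a),0],[np.sin(a),np.cos(a),0],[0,0,1]])
    print(" units: after turn ",((Rz@T).T@d/.04).round(2))
E
python3 -c "
from h import *
go(-.073,.029,12.5,.12)"
```

```text
t 0.1 tcp drawer [-0.4389 -0.4691] z 0.1997 th -12.1 F [-0.3  0.   0.2]
 units: shift first [ 11.56 -10.25   2.01]  turn z 4.1
 units: after turn  [  6.23 -14.14   2.01]
```

>>> {"method": "drive_tool", "body": {
  "offset": [
    [1, -0.9, 0],
    [1, -0.9, 0],
    [1, -0.9, 0],
    [1, -0.9, 0],
    [1, -0.9, 0],
    [1, -0.9, 0],
    [1, -0.9, 0],
    [1, -0.9, 0],
    [1, -0.9, 0],
    [1, -0.9, 0]
  ],
  "turn": [
    [0, 0, 0.4],
    [0, 0, 0.4],
    [0, 0, 0.4],
    [0, 0, 0.4],
    [0, 0, 0.4],
    [0, 0, 0.4],
    [0, 0, 0.4],
    [0, 0, 0.4],
    [0, 0, 0.4],
    [0, 0, 0.4]
  ],
  "hand": [1, 1, 1, 1, 1, 1, 1, 1, 1, 1]
}}

```text
time_s: 1.35
position: [0.5143, -0.1406, 0.2001]
tool_rot: [[0.989, -0.151, -0.0], [-0.151, -0.989, 0.0], [-0.0, -0.0, -1.0]]
ft_force: [-0.4, -1.5, 0.6]
grip_width: 0.0854
gripper_force: 0.0
```

```bash
python3 -c "
from h import *
go(-.073,.029,12.5,.12)"
```

```text
t 1.35 tcp drawer [-0.0489 -0.1016] z 0.2001 th 11.9 F [-0.4 -1.5  0.6]
 units: shift first [-1.26 -3.07  2.  ]  turn z 0.09
 units: after turn  [-1.29 -3.06  2.  ]
```

>>> {"method": "drive_tool", "body": {
  "offset": [
    [-0.3, -0.75, 0],
    [-0.3, -0.75, 0],
    [-0.3, -0.75, 0.4],
    [-0.39, -0.8, 0.6],
    [0, 0, 1],
    [0, 0, 1],
    [0, 0, 0.9],
    [0, 0, 0.6],
    [0, 0, 0.4],
    [0, 0, 0]
  ],
  "turn": [
    [0, 0, 0.1],
    [0, 0, 0],
    [0, 0, 0],
    [0, 0, 0],
    [0, 0, 0],
    [0, 0, 0],
    [0, 0, 0],
    [0, 0, 0],
    [0, 0, 0],
    [0, 0, 0]
  ],
  "hand": [1, 1, 1, 1, 1, 1, 1, 1, 1, 1]
}}

```text
time_s: 2.6
position: [0.4807, -0.0133, 0.0033]
tool_rot: [[0.987, -0.16, -0.003], [-0.16, -0.987, 0.001], [-0.003, -0.0, -1.0]]
ft_force: [-1.1, 0.4, 0.1]
grip_width: 0.0855
gripper_force: 0.0
```

```bash
python3 - <<'E'
from h import *
go(-.073,.029,12.5,.004)
a=get_image("scene")[90:280,180:410];b=get_image("top")[135:265,275:475]
cv2.imwrite("pics/a1.png",np.vstack([cv2.resize(a,(460,380),interpolation=2),cv2.resize(b,(460,210),interpolation=2)]))
E
```

```text
t 2.6 tcp drawer [-0.0752  0.0274] z 0.0033 th 12.5 F [-1.1  0.4  0.1]
 units: shift first [ 0.04 -0.05 -0.02]  turn z 0.0
 units: after turn  [ 0.04 -0.05 -0.02]
```

View pics/a1.png

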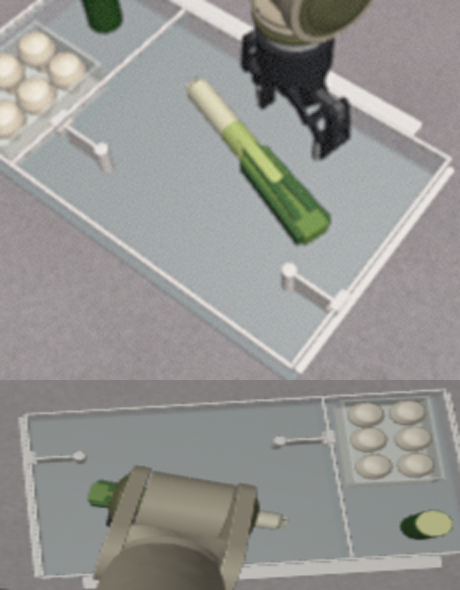

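The gripper is open in front of the leek, with the leek clear beyond both fingers. The scene view is unobstructed. I'll push along tool x.

>>> {"method": "drive_tool", "body": {
  "offset": [
    [0.2, 0, 0],
    [0.2, 0, 0],
    [0.2, 0, 0],
    [0.2, 0, 0],
    [0.2, 0, 0],
    [0.2, 0, 0],
    [0.2, 0, 0],
    [0.2, 0, 0],
    [0.1, 0, 0],
    [0, 0, 0]
  ],
  "turn": [
    [0, 0, 0],
    [0, 0, 0],
    [0, 0, 0.1],
    [0, 0, 0.15],
    [0, 0, 0.15],
    [0, 0, 0.15],
    [0, 0, 0.15],
    [0, 0, 0.15],
    [0, 0, 0],
    [0, 0, 0]
  ],
  "hand": [1, 1, 1, 1, 1, 1, 1, 1, 1, 1]
}}

```text
time_s: 3.95
position: [0.5483, -0.0265, 0.0041]
tool_rot: [[0.969, -0.247, -0.0], [-0.247, -0.969, 0.0], [-0.0, 0.0, -1.0]]
ft_force: [0.1, 0.5, -1.0]
grip_width: 0.0855
gripper_force: 0.0
```

```bash
cat >> h.py <<'E'
from scipy.optimize import minimize
def hulls(m,n="scene",k=3):
    "silhouette of leek at drawer (cx,cy,theta deg)"
    t=np.radians(m[2]);u=np.array([np.sin(t),np.cos(t)]);w=np.array([np.cos(t),-np.sin(t)])
    out=np.zeros((400*k,640*k),np.uint8)
    for s0,s1,hw,z0,z1 in((-.122,.0,.015,.004,.034),(.0,.125,.0225,.004,.032)):
        P=[]
        for s in(s0,s1):
            for a in np.linspace(0,2*np.pi,16,endpoint=False):
                c,d=np.cos(a),np.sin(a)
                if s1>0.01: c,d=np.sign(c)*abs(c)**.4,np.sign(d)*abs(d)**.4
                q=d2w(np.array(m[:2])+s*u+hw*c*w);P.append(proj(n,np.r_[q,(z0+z1)/2+(z1-z0)/2*d]))
        cv2.fillConvexPoly(out,cv2.convexHull(np.float32((np.array(P)+.5)*k)).round().astype(np.int32),255)
    return cv2.resize(out,(640,400),interpolation=cv2.INTER_AREA)/255.
def leek(m0,save=None,n="scene"):
    im=get_image(n);b,g,r=[im[...,i].astype(int) for i in range(3)]
    roi=np.zeros((400,640),np.uint8)
    cv2.fillConvexPoly(roi,np.int32([proj(n,np.r_[d2w(p),.004]).round() for p in((.1425,.185),(.1425,-.185),(-.1425,-.185),(-.1425,.185))]),1)
    M=((np.maximum(r,g)-b>22)&(roi>0)).astype(float)
    near=cv2.dilate((hulls(m0,n)>.1).astype(np.uint8),np.ones((41,41)));M*=near
    f=lambda d:np.abs(hulls(np.array(m0)+np.array(d)*[.01,.01,5],n)-M).sum()
    s=minimize(f,[0,0,0],method="Nelder-Mead",options=dict(initial_simplex=[[0,0,0],[2,0,0],[0,2,0],[0,0,2]],xatol=.02,fatol=.3))
    m=np.array(m0)+s.x*[.01,.01,5];t=np.radians(m[2]);u=np.array([np.sin(t),np.cos(t)])
    print("leek c",m.round(4),"leaf",(m[:2]+.125*u).round(4),"root",(m[:2]-.125*u).round(4),"err",s.fun.round(),"area",M.sum())
    if save:
        H=hulls(m,n);ed=cv2.morphologyEx((H>.5).astype(np.uint8),cv2.MORPH_GRADIENT,np.ones((2,2)));im[ed>0]=(0,0,255)
        cv2.imwrite(save,cv2.resize(im[90:280,180:410],None,fx=2.4,fy=2.4,interpolation=2))
    return m
E
python3 - <<'E'
from h import *
go(0,0,19,.003)
leek((0,-.016,22),"pics/a2.png")
E
```

```text
t 3.95 tcp drawer [-0.0084  0.0105] z 0.0041 th 17.6 F [ 0.1  0.5 -1. ]
 units: shift first [0.28 0.19 0.03]  turn z 0.24
 units: after turn  [0.28 0.18 0.03]
leek c [-3.20000e-02  5.30000e-03  1.89698e+01] leaf [0.0086 0.1235] root [-0.0726 -0.1129] err 1264.0 area 1003.0
```

View pics/a2.png

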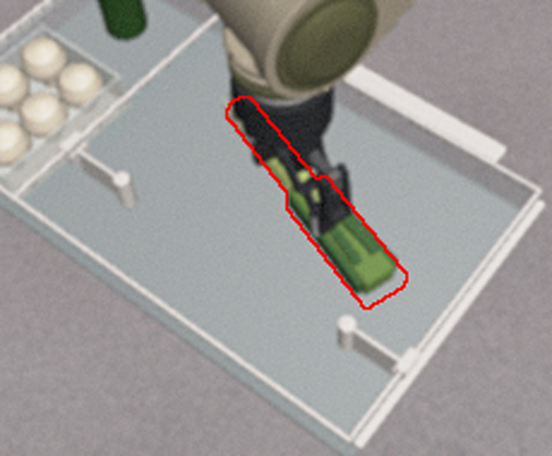

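```bash
python3 - <<'E'
from h import *
for (x,y,th),uv in(((-.0752,.0274,12.5),(342.5,167.5)),((-.0084,.0105,17.6),(312.5,186))):
    t=np.radians(th)
    for s in(.049,-.049):
        for z in(.004,.017,.03,.045): print(s,z,proj("scene",np.r_[d2w((x+s*np.sin(t),y+s*np.cos(t))),z]).round(1),uv)
b=get_image("scene")[120:230,250:370]
a=cv2.imread("pics/scene0.png")[120:230,250:370]
cv2.imwrite("pics/a3.png",np.hstack([cv2.resize(q,None,fx=3.3,fy=3.3,interpolation=2) for q in(a,b)]))
E
```

```text
0.049 0.004 [340.3 178.7] (342.5, 167.5)
0.049 0.017 [340.6 175.6] (342.5, 167.5)
0.049 0.03 [340.9 172.3] (342.5, 167.5)
0.049 0.045 [341.2 168.5] (342.5, 167.5)
-0.049 0.004 [312.4 152.2] (342.5, 167.5)
-0.049 0.017 [312.3 148.9] (342.5, 167.5)
-0.049 0.03 [312.2 145.4] (342.5, 167.5)
-0.049 0.045 [312.1 141.3] (342.5, 167.5)
0.049 0.004 [315.  196.4] (312.5, 186)
0.049 0.017 [314.9 193.3] (312.5, 186)
0.049 0.03 [314.8 190.3] (312.5, 186)
0.049 0.045 [314.7 186.6] (312.5, 186)
-0.049 0.004 [290.5 166.4] (312.5, 186)
-0.049 0.017 [290.1 163.2] (312.5, 186)
-0.049 0.03 [289.7 159.8] (312.5, 186)
-0.049 0.045 [289.2 155.9] (312.5, 186)
```

View pics/a3.png

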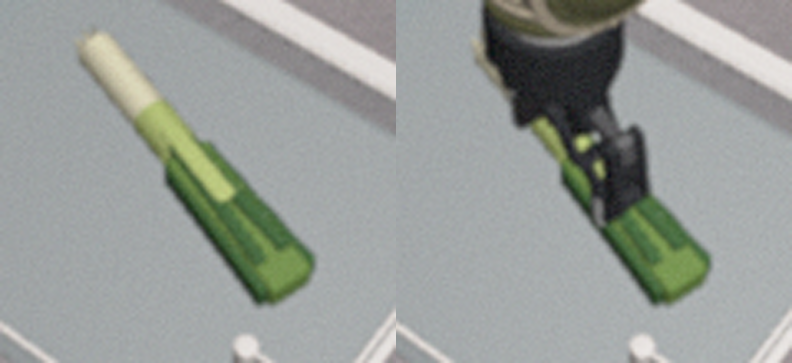

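The leek hasn't moved, so the open fingertips passed over it. They appear to sit well above the TCP. I'll raise, back off, shut the fingers and check the tip height.

>>> {"method": "drive_tool", "body": {
  "offset": [
    [0, 0, -0.8],
    [-0.5, 0, -0.2],
    [-0.7, 0, 0],
    [-0.6, 0, 0],
    [0, 0, 0],
    [0, 0, 0.3],
    [0, 0, 0.2],
    [0, 0, 0],
    [0, 0, 0],
    [0, 0, 0]
  ],
  "turn": [
    [0, 0, 0],
    [0, 0, 0],
    [0, 0, 0],
    [0, 0, 0],
    [0, 0, 0],
    [0, 0, 0],
    [0, 0, 0],
    [0, 0, 0],
    [0, 0, 0],
    [0, 0, 0]
  ],
  "hand": [1, 0.6, 0, 0, 0, 0, 0, 0, 0, 0]
}}

```text
time_s: 5.3
position: [0.4786, -0.0087, 0.0244]
tool_rot: [[0.969, -0.247, 0.0], [-0.247, -0.969, -0.0], [0.0, -0.0, -1.0]]
ft_force: [-0.1, -0.1, 0.5]
grip_width: -0.0002
gripper_force: 0.0
```

```bash
python3 - <<'E'
from h import *
o=observe();p=o["position"];print(p,o["grip_width"],env.hold_point_z)
go(0,0,19,.003)
im=get_image("scene")
for dz in(0,.02,.04):
    q=proj("scene",np.r_[p[:2],p[2]+dz]);print(dz,q.round(1));cv2.circle(im,tuple(q.round().astype(int)),1,(0,0,255),-1)
cv2.imwrite("pics/a4.png",cv2.resize(im[80:240,230:400],None,fx=3.5,fy=3.5,interpolation=2))
E
```

```text
[ 0.47863775 -0.00866763  0.02435438] -0.00016293451573181234 0.0187
t 5.3 tcp drawer [-0.077   0.0322] z 0.0244 th 17.6 F [-0.1 -0.1  0.5]
 units: shift first [2.08 0.19 0.53]  turn z 0.24
 units: after turn  [2.08 0.14 0.53]
0 [328.4 160.6]
0.02 [328.5 155.3]
0.04 [328.7 149.8]
```

View pics/a4.png

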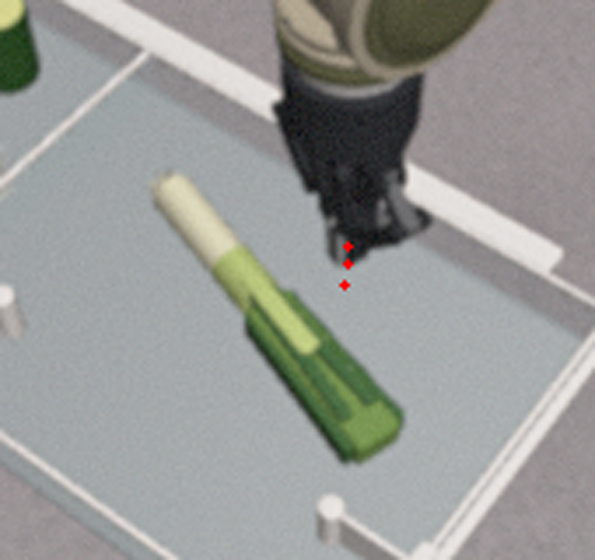

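The shut tips sit about 20 mm above the reported TCP point, which explains the pass-over. I'll open and descend lower in force-checked steps.

>>> {"method": "drive_tool", "body": {
  "offset": [
    [0, 0, 0],
    [0, 0, 0],
    [0, 0, 0],
    [0, 0, 0],
    [0, 0, 0.25],
    [0, 0, 0.25],
    [0, 0, 0.2],
    [0, 0, 0.1],
    [0, 0, 0],
    [0, 0, 0]
  ],
  "turn": [
    [0, 0, 0],
    [0, 0, 0],
    [0, 0, 0],
    [0, 0, 0],
    [0, 0, 0],
    [0, 0, 0],
    [0, 0, 0],
    [0, 0, 0],
    [0, 0, 0],
    [0, 0, 0]
  ],
  "hand": [1, 1, 1, 1, 1, 1, 1, 1, 1, 1]
}}

```text
time_s: 6.6
position: [0.4786, -0.0086, -0.0076]
tool_rot: [[0.969, -0.247, 0.0], [-0.247, -0.969, -0.0], [0.0, 0.0, -1.0]]
ft_force: [-0.3, -0.2, -0.1]
grip_width: 0.0853
gripper_force: 0.0
```

>>> {"method": "drive_tool", "body": {
  "offset": [
    [0, 0, 0.1],
    [0, 0, 0.1],
    [0, 0, 0],
    [0, 0, 0],
    [0, 0, 0],
    [0, 0, 0],
    [0, 0, 0],
    [0, 0, 0],
    [0, 0, 0],
    [0, 0, 0]
  ],
  "turn": [
    [0, 0, 0],
    [0, 0, 0],
    [0, 0, 0],
    [0, 0, 0],
    [0, 0, 0],
    [0, 0, 0],
    [0, 0, 0],
    [0, 0, 0],
    [0, 0, 0],
    [0, 0, 0]
  ],
  "hand": [1, 1, 1, 1, 1, 1, 1, 1, 1, 1]
}}

```text
time_s: 7.85
position: [0.4785, -0.0086, -0.0158]
tool_rot: [[0.969, -0.247, 0.0], [-0.247, -0.969, -0.0], [0.0, -0.0, -1.0]]
ft_force: [0.5, -0.2, 0.8]
grip_width: 0.0854
gripper_force: 0.0
```

>>> {"method": "drive_tool", "body": {
  "offset": [
    [0.15, 0, 0.05],
    [0.2, 0, 0],
    [0.2, 0, 0],
    [0.2, 0, 0],
    [0.2, 0, 0],
    [0.2, 0, 0],
    [0.2, 0, 0],
    [0.2, 0, 0],
    [0.1, 0, 0],
    [0, 0, 0]
  ],
  "turn": [
    [0, 0, 0],
    [0, 0, 0],
    [0, 0, 0],
    [0, 0, 0],
    [0, 0, 0],
    [0, 0, 0],
    [0, 0, 0],
    [0, 0, 0],
    [0, 0, 0],
    [0, 0, 0]
  ],
  "hand": [1, 1, 1, 1, 1, 1, 1, 1, 1, 1]
}}

```text
time_s: 9.1
position: [0.5427, -0.025, -0.0178]
tool_rot: [[0.969, -0.247, 0.0], [-0.247, -0.969, -0.0], [0.0, 0.0, -1.0]]
ft_force: [-1.3, -0.5, -0.5]
grip_width: 0.0851
gripper_force: 0.0
```

```bash
python3 - <<'E'
s=open("h.py").read()
# ignore pixels hidden by the robot: count model-minus-mask only where the pixel is not dark/robot-like
s=s.replace("""    M=((np""","""    arm=(np.abs(r-b)<=22)&(np.maximum(r,g)<100)
    M=((np""").replace("f=lambda d:np.abs(","f=lambda d:(~arm*np.abs(").replace(",n)-M).sum()",",n)-M)).sum()")
open("h.py","w").write(s)
E
python3 - <<'E'
from h import *
go(0,0,19,-.018)
for m0 in((.02,-.016,22),(-.035,-.005,17)): leek(m0,"pics/a5.png" if m0[0]>0 else None)
leek((.02,-.016,22),None,"top")
E
```

```text
t 9.1 tcp drawer [-0.0139  0.0122] z -0.0178 th 17.6 F [-1.3 -0.5 -0.5]
 units: shift first [0.42 0.19 0.01]  turn z 0.24
 units: after turn  [0.43 0.18 0.01]
leek c [ 1.90000e-03 -1.71000e-02  2.14906e+01] leaf [0.0477 0.0992] root [-0.0439 -0.1334] err 383.0 area 1671.0
leek c [ 1.00000e-03 -1.76000e-02  2.14549e+01] leaf [0.0467 0.0988] root [-0.0447 -0.1339] err 567.0 area 1858.0
leek c [ 0.042  -0.0236  3.7806] leaf [0.0503 0.1011] root [ 0.0338 -0.1484] err 995.0 area 921.0
```

View pics/a5.png

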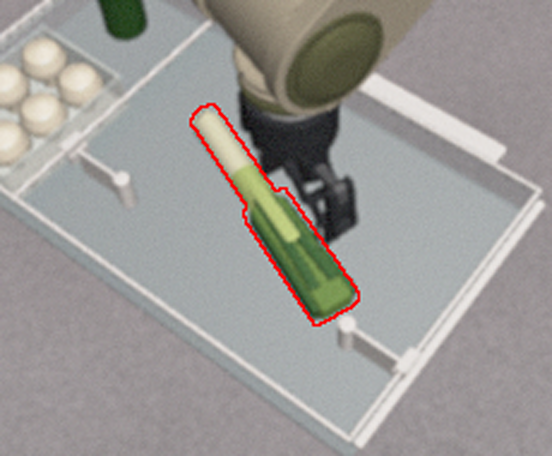

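The overlay fits the leek well, with the leaf at (320,300) just inside the left post at (346,325). I'll continue the push.

>>> {"method": "drive_tool", "body": {
  "offset": [
    [0.2, 0, 0],
    [0.2, 0, 0],
    [0.2, 0, 0],
    [0.2, 0, 0],
    [0.2, 0, 0],
    [0.1, 0, 0],
    [0, 0, 0],
    [-0.5, 0, 0],
    [-0.5, 0, -0.5],
    [0, 0, -1]
  ],
  "turn": [
    [0, 0, 0],
    [0, 0, 0.1],
    [0, 0, 0.1],
    [0, 0, 0.1],
    [0, 0, 0],
    [0, 0, 0],
    [0, 0, 0],
    [0, 0, 0],
    [0, 0, 0],
    [0, 0, 0]
  ],
  "hand": [1, 1, 1, 1, 1, 1, 1, 1, 1, 0]
}}

```text
time_s: 10.5
position: [0.5443, -0.0246, 0.0418]
tool_rot: [[0.961, -0.277, -0.004], [-0.277, -0.961, 0.001], [-0.004, 0.0, -1.0]]
ft_force: [0.5, -0.8, -0.4]
grip_width: 0.0699
gripper_force: 0.0
```

```bash
python3 - <<'E'
from h import *
go(0,-.16,24,.03)
m=leek((.04,-.03,23))
t=np.radians(m[2]);print("perp",(m[:2]-v[[3]]*[1,0]-[0,.126])@[np.cos(t),-np.sin(t)])
E
```

```text
t 10.5 tcp drawer [-0.0123  0.0125] z 0.0418 th 19.4 F [ 0.5 -0.8 -0.4]
 units: shift first [1.72 3.97 0.29]  turn z 0.77
 units: after turn  [2.04 3.82 0.29]
leek c [ 0.043  -0.031  23.2374] leaf [0.0923 0.0839] root [-0.0063 -0.1458] err 257.0 area 1587.0
perp 0.04301394974943546
```

Pushing the root end along its axis isn't possible: it is too near the partition and punnet. I'll use the leaf/shank shoulder instead, with the fingers straddling the shank loosely and pushing toward the leaf end.

>>> {"method": "drive_tool", "body": {
  "offset": [
    [0, 0, -0.5],
    [0, 0, 0],
    [0, 0, 0],
    [0, 0, 0],
    [0, 0, 0],
    [0, 0, 0],
    [0, 0, 0],
    [0, 0, 0],
    [0, 0, 0],
    [0, 0, 0]
  ],
  "turn": [
    [0, 0, -1],
    [0, 0, -1],
    [0, 0, -1],
    [0, 0, -1],
    [0, 0, -1],
    [0, 0, -1],
    [0, 0, -1],
    [0, 0, -1],
    [0, 0, -1],
    [0, 0, -1]
  ],
  "hand": [0.65, 0.65, 0.65, 0.65, 0.65, 0.65, 0.65, 0.65, 0.65, 0.65]
}}

```text
time_s: 11.8
position: [0.5465, -0.0253, 0.0622]
tool_rot: [[0.718, 0.696, 0.001], [0.696, -0.718, -0.0], [0.0, 0.0, -1.0]]
ft_force: [0.7, -0.3, -1.0]
grip_width: 0.0554
gripper_force: 0.0
```

```bash
python3 - <<'E'
from h import *
print(observe()["q"])
go(.034,-.051,23.2-90,.03)
E
```

```text
[-1.50558826e+01  2.94951833e+01  8.65995827e+01 -1.46830160e-04
  6.38751120e+01  3.08465470e+01]
t 11.8 tcp drawer [-0.0102  0.0117] z 0.0622 th -40.8 F [ 0.7 -0.3 -1. ]
 units: shift first [-0.19  1.91  0.81]  turn z -4.33
 units: after turn  [-1.01  1.63  0.81]
```

>>> {"method": "drive_tool", "body": {
  "offset": [
    [0, 0, 0],
    [0, 0, 0],
    [0, 0, 0],
    [0, 0, 0],
    [0, 0, 0],
    [-0.51, 0.82, 0],
    [-0.5, 0.81, 0],
    [0, 0, 0.6],
    [0, 0, 0.6],
    [0, 0, 0.6]
  ],
  "turn": [
    [0, 0, -1],
    [0, 0, -1],
    [0, 0, -1],
    [0, 0, -1],
    [0, 0, -0.33],
    [0, 0, 0],
    [0, 0, 0],
    [0, 0, 0],
    [0, 0, 0],
    [0, 0, 0]
  ],
  "hand": [0.65, 0.65, 0.65, 0.65, 0.65, 0.65, 0.65, 0.65, 0.65, 0.65]
}}

```text
time_s: 13.05
position: [0.5938, -0.0858, -0.0106]
tool_rot: [[0.345, 0.938, 0.0], [0.938, -0.345, -0.0], [0.0, 0.0, -1.0]]
ft_force: [0.2, -0.2, -0.6]
grip_width: 0.0554
gripper_force: 0.0
```

```bash
python3 - <<'E'
from h import *
go(.034,-.051,23.2-90,-.012)
leek((.043,-.031,23.2),"pics/b1.png")
E
```

```text
t 13.05 tcp drawer [ 0.0336 -0.0513] z -0.0106 th -66.5 F [ 0.2 -0.2 -0.6]
 units: shift first [0.01 0.01 0.04]  turn z -0.05
 units: after turn  [0.01 0.01 0.04]
leek c [ 0.0429 -0.0333 22.4924] leaf [0.0907 0.0822] root [-0.005  -0.1488] err 306.0 area 1483.0
```

>>> {"method": "drive_tool", "body": {
  "offset": [
    [0, 0, 0],
    [0, 0, 0],
    [0.15, 0, 0],
    [0.2, 0, 0],
    [0.2, 0, 0],
    [0.2, 0, 0],
    [0.2, 0, 0],
    [0.2, 0, 0],
    [0.2, 0, 0],
    [0, 0, 0]
  ],
  "turn": [
    [0, 0, 0],
    [0, 0, 0],
    [0, 0, 0],
    [0, 0, 0],
    [0, 0, 0],
    [0, 0, 0],
    [0, 0, 0],
    [0, 0, 0],
    [0, 0, 0],
    [0, 0, 0]
  ],
  "hand": [0.42, 0.42, 0.42, 0.42, 0.42, 0.42, 0.42, 0.42, 0.42, 0.42]
}}

```text
time_s: 14.35
position: [0.6124, -0.0341, -0.0099]
tool_rot: [[0.343, 0.939, -0.0], [0.939, -0.343, 0.0], [0.0, -0.0, -1.0]]
ft_force: [-0.7, 0.6, -0.6]
grip_width: 0.0358
gripper_force: 0.0
```

```bash
python3 - <<'E'
from h import *
go(.034,-.051,23.2-90,-.012);print(observe()["grip_width"],observe()["gripper_force"])
leek((.06,.005,23.2),"pics/b2.png")
E
```

```text
t 14.35 tcp drawer [ 0.0551 -0.0009] z -0.0099 th -66.6 F [-0.7  0.6 -0.6]
 units: shift first [-1.36  0.01  0.05]  turn z -0.03
 units: after turn  [-1.36  0.01  0.05]
0.03581757498933983 0.0
leek c [5.63000e-02 4.70000e-03 2.47043e+01] leaf [0.1085 0.1182] root [ 0.004  -0.1089] err 711.0 area 1929.0
```

>>> {"method": "drive_tool", "body": {
  "offset": [
    [0.15, 0, 0],
    [0.15, 0, 0],
    [0.15, 0, 0],
    [0.15, 0, 0],
    [0.15, 0, 0],
    [0.15, 0, 0],
    [0, 0, 0],
    [0, 0, 0],
    [0, 0, 0],
    [0, 0, 0]
  ],
  "turn": [
    [0, 0, -0.1],
    [0, 0, -0.1],
    [0, 0, -0.1],
    [0, 0, -0.1],
    [0, 0, -0.1],
    [0, 0, 0],
    [0, 0, 0],
    [0, 0, 0],
    [0, 0, 0],
    [0, 0, 0]
  ],
  "hand": [0.42, 0.42, 0.42, 0.42, 0.42, 0.42, 0.42, 0.42, 0.6, 0.65]
}}

```text
time_s: 15.65
position: [0.6238, -0.001, -0.0097]
tool_rot: [[0.295, 0.956, 0.0], [0.956, -0.295, 0.0], [0.0, 0.0, -1.0]]
ft_force: [1.0, -0.2, 0.1]
grip_width: 0.0553
gripper_force: 0.0
```

```bash
python3 - <<'E'
from h import *
go(.034,-.051,23.2-90,-.012);print(observe()["grip_width"],observe()["gripper_force"])
leek((.07,.035,22),"pics/b3.png")
E
```

```text
t 15.65 tcp drawer [0.0684 0.0316] z -0.0097 th -69.6 F [ 1.  -0.2  0.1]
 units: shift first [-2.23 -0.09  0.06]  turn z 0.46
 units: after turn  [-2.24  0.02  0.06]
0.0552696818307137 0.0
leek c [ 0.07    0.0382 21.7063] leaf [0.1163 0.1544] root [ 0.0238 -0.0779] err 868.0 area 2130.0
```

View pics/b3.png

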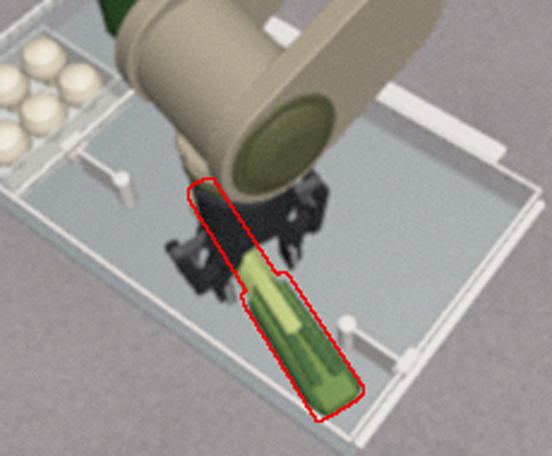

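The leaf end, near (345,405), is behind the left post at (346,325). Next I raise, turn back and come in front to swing the root.

>>> {"method": "drive_tool", "body": {
  "offset": [
    [0, 0, -0.8],
    [0, 0, -0.95],
    [0, 0, 0],
    [0, 0, 0],
    [0, 0, 0],
    [0, 0, 0],
    [0, 0, 0],
    [0, 0, 0],
    [0, 0, 0],
    [0, 0, 0]
  ],
  "turn": [
    [0, 0, 0],
    [0, 0, 0.3],
    [0, 0, 1],
    [0, 0, 1],
    [0, 0, 1],
    [0, 0, 1],
    [0, 0, 1],
    [0, 0, 1],
    [0, 0, 1],
    [0, 0, 1]
  ],
  "hand": [0.7, 0.7, 0.7, 1, 1, 1, 1, 1, 1, 1]
}}

```text
time_s: 16.95
position: [0.6238, -0.0009, 0.0602]
tool_rot: [[0.921, 0.389, -0.0], [0.389, -0.921, 0.0], [-0.0, -0.0, -1.0]]
ft_force: [-0.5, 0.2, 0.6]
grip_width: 0.0852
gripper_force: 0.0
```

>>> {"method": "drive_tool", "body": {
  "offset": [
    [0, 0, 0],
    [0, 0, 0],
    [0, 0, 0],
    [0, 0, 0],
    [0, 0, 0],
    [-0.8, 0, 0],
    [-0.8, 0, 0],
    [0, 0, 0],
    [0, 0, 0],
    [0, 0, 0]
  ],
  "turn": [
    [0, 0, 1],
    [0, 0, 1],
    [0, 0, 1],
    [0, 0, 1],
    [0, 0, 1],
    [0, 0, 0],
    [0, 0, 0],
    [0, 0, 0],
    [0, 0, 0],
    [0, 0, 0]
  ],
  "hand": [1, 1, 1, 1, 1, 1, 1, 1, 1, 1]
}}

```text
time_s: 18.2
position: [0.5611, 0.0067, 0.0602]
tool_rot: [[0.993, -0.121, 0.001], [-0.121, -0.993, -0.0], [0.001, 0.0, -1.0]]
ft_force: [0.3, -0.0, -0.8]
grip_width: 0.085
gripper_force: 0.0
```

```bash
python3 - <<'E'
from h import *
go(0,.01,10,-.018)
leek((.07,.038,22))
E
```

```text
t 18.2 tcp drawer [0.0063 0.0428] z 0.0602 th 10.2 F [ 0.3 -0.  -0.8]
 units: shift first [-0.01  0.83  1.96]  turn z -0.04
 units: after turn  [-0.01  0.83  1.96]
leek c [ 0.0718  0.0402 20.6507] leaf [0.1159 0.1571] root [ 0.0277 -0.0768] err 288.0 area 1780.0
```

>>> {"method": "drive_tool", "body": {
  "offset": [
    [0, 0.83, 0],
    [-0.1, 0, 0.5],
    [0, 0, 0.7],
    [0, 0, 0.5],
    [0, 0, 0.26],
    [0.2, 0, 0],
    [0.2, 0, 0],
    [0.2, 0, 0],
    [0.2, 0, 0],
    [0, 0, 0]
  ],
  "turn": [
    [0, 0, 0],
    [0, 0, 0],
    [0, 0, 0],
    [0, 0, 0],
    [0, 0, 0],
    [0, 0, -0.2],
    [0, 0, -0.2],
    [0, 0, -0.2],
    [0, 0, -0.2],
    [0, 0, 0]
  ],
  "hand": [1, 1, 1, 1, 1, 1, 1, 1, 1, 1]
}}

```text
time_s: 19.5
position: [0.5848, -0.0285, -0.0181]
tool_rot: [[0.999, -0.037, 0.001], [-0.037, -0.999, -0.0], [0.001, 0.0, -1.0]]
ft_force: [-0.3, -0.1, -0.3]
grip_width: 0.086
gripper_force: 0.0
```

```bash
python3 - <<'E'
from h import *
go(0.1,.0,0,-.018)
leek((.075,.038,18))
E
```

```text
t 19.5 tcp drawer [0.0279 0.0063] z -0.0181 th 5.4 F [-0.3 -0.1 -0.3]
 units: shift first [ 1.81 -0.01  0.  ]  turn z -0.9
 units: after turn  [1.8  0.16 0.  ]
leek c [ 0.0738  0.0393 17.9908] leaf [0.1124 0.1582] root [ 0.0352 -0.0796] err 332.0 area 1862.0
```

>>> {"method": "drive_tool", "body": {
  "offset": [
    [0.15, 0, 0],
    [0.15, 0, 0],
    [0.15, 0, 0],
    [0.15, 0, 0],
    [0.15, 0, 0],
    [0.15, 0, 0],
    [0.15, 0, 0],
    [0.1, 0, 0],
    [0, 0, 0],
    [0, 0, 0]
  ],
  "turn": [
    [0, 0, -0.2],
    [0, 0, -0.2],
    [0, 0, -0.2],
    [0, 0, -0.2],
    [0, 0, -0.2],
    [0, 0, -0.2],
    [0, 0, 0],
    [0, 0, 0],
    [0, 0, 0],
    [0, 0, 0]
  ],
  "hand": [1, 1, 1, 1, 1, 1, 1, 1, 1, 1]
}}

```text
time_s: 20.8
position: [0.6301, -0.0269, -0.0182]
tool_rot: [[0.996, 0.088, 0.0], [0.088, -0.996, 0.0], [0.0, -0.0, -1.0]]
ft_force: [0.8, 0.8, 0.2]
grip_width: 0.0857
gripper_force: 0.0
```

```bash
python3 - <<'E'
from h import *
go(0.088,.0,-4.5,-.018)
leek((.095,.038,8),"pics/b4.png")
E
```

```text
t 20.8 tcp drawer [0.0733 0.0053] z -0.0182 th -1.8 F [0.8 0.8 0.2]
 units: shift first [ 0.36  0.14 -0.01]  turn z -0.45
 units: after turn  [ 0.36  0.16 -0.01]
leek c [ 0.1     0.0424 -2.6819] leaf [0.0942 0.1673] root [ 0.1059 -0.0824] err 454.0 area 2097.0
```

>>> {"method": "drive_tool", "body": {
  "offset": [
    [-0.5, 0, 0],
    [0, -0.5, 0],
    [0, -0.5, 0],
    [0, 0, 0],
    [0.3, 0, 0],
    [0.2, 0, 0],
    [0.1, 0, 0],
    [0.1, 0, 0],
    [0.1, 0, 0],
    [0, 0, 0]
  ],
  "turn": [
    [0, 0, 0],
    [0, 0, -0.25],
    [0, 0, -0.2],
    [0, 0, 0],
    [0, 0, 0],
    [0, 0, 0],
    [0, 0, 0],
    [0, 0, 0],
    [0, 0, 0],
    [0, 0, 0]
  ],
  "hand": [1, 1, 1, 1, 1, 1, 1, 1, 1, 1]
}}

```text
time_s: 22.1
position: [0.6382, 0.0153, -0.0182]
tool_rot: [[0.991, 0.135, 0.001], [0.135, -0.991, -0.0], [0.001, 0.0, -1.0]]
ft_force: [0.9, 0.3, 0.3]
grip_width: 0.0855
gripper_force: 0.2
```

```bash
python3 - <<'E'
from h import *
go(0.09,.045,-4.5,-.018)
leek((.11,.04,-2),"pics/b5.png")
E
```

```text
t 22.1 tcp drawer [0.0838 0.047 ] z -0.0182 th -4.5 F [0.9 0.3 0.3]
 units: shift first [ 0.15  0.06 -0.01]  turn z -0.0
 units: after turn  [ 0.15  0.06 -0.01]
leek c [ 0.1098  0.0444 -1.3962] leaf [0.1067 0.1693] root [ 0.1128 -0.0806] err 432.0 area 2063.0
```

>>> {"method": "drive_tool", "body": {
  "offset": [
    [0.1, 0, 0],
    [0.06, 0, 0],
    [0.03, 0, 0],
    [0, 0, 0],
    [0, 0, 0],
    [0, 0, 0],
    [0, 0, 0],
    [0, 0, 0],
    [0, 0, 0],
    [0, 0, 0]
  ],
  "turn": [
    [0, 0, 0],
    [0, 0, 0],
    [0, 0, 0],
    [0, 0, 0],
    [0, 0, 0],
    [0, 0, 0],
    [0, 0, 0],
    [0, 0, 0],
    [0, 0, 0],
    [0, 0, 0]
  ],
  "hand": [1, 1, 1, 1, 1, 1, 1, 1, 1, 1]
}}

```text
time_s: 23.4
position: [0.6454, 0.0164, -0.0182]
tool_rot: [[0.991, 0.135, 0.0], [0.135, -0.991, -0.0], [0.0, 0.0, -1.0]]
ft_force: [-0.3, -0.2, 0.6]
grip_width: 0.0851
gripper_force: 0.1
```

```bash
python3 - <<'E'
from h import *
go(0.093,.045,-4.5,-.018)
leek((.115,.044,-1))
E
```

```text
t 23.4 tcp drawer [0.0909 0.0477] z -0.0182 th -4.5 F [-0.3 -0.2  0.6]
 units: shift first [ 0.05  0.07 -0.  ]  turn z -0.0
 units: after turn  [ 0.05  0.07 -0.  ]
leek c [ 0.1162  0.0457 -1.297 ] leaf [0.1133 0.1707] root [ 0.119  -0.0793] err 664.0 area 2029.0
```

>>> {"method": "drive_tool", "body": {
  "offset": [
    [0, 0, 0],
    [0.05, 0, 0],
    [0.05, 0, 0],
    [0, 0, 0],
    [0, 0, 0],
    [0, 0, 0],
    [0, 0, 0],
    [0, 0, 0],
    [0, 0, 0],
    [0, 0, 0]
  ],
  "turn": [
    [0, 0, 0.2],
    [0, 0, 0],
    [0, 0, 0],
    [0, 0, 0],
    [0, 0, 0],
    [0, 0, 0],
    [0, 0, 0],
    [0, 0, 0],
    [0, 0, 0],
    [0, 0, 0]
  ],
  "hand": [1, 1, 1, 1, 1, 1, 1, 1, 1, 1]
}}

```text
time_s: 24.7
position: [0.6494, 0.0168, -0.0182]
tool_rot: [[0.993, 0.115, 0.0], [0.115, -0.993, 0.0], [0.0, 0.0, -1.0]]
ft_force: [-0.7, -0.1, 0.3]
grip_width: 0.0856
gripper_force: 0.4
```

```bash
python3 - <<'E'
from h import *
go(0.095,.045,-4.5,-.018)
leek((.117,.044,-1))
E
```

```text
t 24.7 tcp drawer [0.0949 0.0479] z -0.0182 th -3.3 F [-0.7 -0.1  0.3]
 units: shift first [-0.    0.07 -0.  ]  turn z -0.2
 units: after turn  [-0.    0.07 -0.  ]
leek c [0.1189 0.0448 0.0091] leaf [0.1189 0.1698] root [ 0.1189 -0.0802] err 785.0 area 1888.0
```

>>> {"method": "drive_tool", "body": {
  "offset": [
    [0.03, 0, 0],
    [0.03, 0, 0],
    [0, 0, 0],
    [0, 0, 0],
    [0, 0, 0],
    [0, 0, 0],
    [0, 0, 0],
    [0, 0, 0],
    [0, 0, 0],
    [0, 0, 0]
  ],
  "turn": [
    [0, 0, 0],
    [0, 0, 0],
    [0, 0, 0],
    [0, 0, 0],
    [0, 0, 0],
    [0, 0, 0],
    [0, 0, 0],
    [0, 0, 0],
    [0, 0, 0],
    [0, 0, 0]
  ],
  "hand": [1, 1, 1, 1, 1, 1, 1, 1, 1, 1]
}}

```text
time_s: 26.0
position: [0.6508, 0.017, -0.0183]
tool_rot: [[0.993, 0.115, -0.002], [0.115, -0.993, -0.0], [-0.002, -0.0, -1.0]]
ft_force: [-7.4, -2.3, 2.2]
grip_width: 0.0853
gripper_force: 3.2
```

Firm contact with the wall (about 7 N). I'll back off and rise clear.

>>> {"method": "drive_tool", "body": {
  "offset": [
    [-0.2, 0, 0],
    [-0.6, 0, 0],
    [-0.2, 0, -0.5],
    [0, 0, -1],
    [0, 0, -1],
    [0, 0, -1],
    [-1, 0, -1],
    [-1, 0, 0],
    [-1, 0, 0],
    [-1, 0, 0]
  ],
  "turn": [
    [0, 0, 0],
    [0, 0, 0],
    [0, 0, 0],
    [0, 0, 0],
    [0, 0, 0],
    [0, 0, 0],
    [0, 0, 0],
    [0, 0, 0],
    [0, 0, 0],
    [0, 0, 0]
  ],
  "hand": [1, 1, 1, 1, 1, 1, 1, 1, 1, 1]
}}

```text
time_s: 27.25
position: [0.4523, -0.0059, 0.1634]
tool_rot: [[0.993, 0.115, 0.003], [0.115, -0.993, -0.001], [0.003, 0.001, -1.0]]
ft_force: [-0.4, -1.0, 0.3]
grip_width: 0.0851
gripper_force: 0.0
```

```bash
python3 - <<'E'
from h import *
go(0.095,.045,-4.5,-.018)
leek((.117,.044,-1));leek((.117,.044,-1),None,"top")
for n in("top","scene"):
    a=cv2.imread(f"pics/{n}0.png").astype(int);b=get_image(n).astype(int);m=(np.abs(a-b).max(2)>40).astype(np.uint8)
    for nm,p in(("punnet",[(.1,-.22),(.1,-.29),(.03,-.22),(.03,-.29)]),("courg",[(-.09,-.285)])):
        for q in p:
            u=proj(n,np.r_[d2w(q),.05]).round().astype(int);print(n,nm,m[u[1]-6:u[1]+7,u[0]-6:u[0]+7].mean().round(2))
E
```

```text
t 27.25 tcp drawer [-0.1031  0.0365] z 0.1634 th -3.3 F [-0.4 -1.   0.3]
 units: shift first [4.94 0.07 4.55]  turn z -0.2
 units: after turn  [4.94 0.17 4.55]
leek c [ 0.1218  0.045  -1.2697] leaf [0.119 0.17 ] root [ 0.1245 -0.0799] err 635.0 area 1596.0
leek c [ 0.122   0.0458 -2.3498] leaf [0.1169 0.1707] root [ 0.1272 -0.0791] err 378.0 area 680.0
top punnet 0.0
top punnet 0.0
top punnet 0.0
top punnet 0.0
top courg 0.0
scene punnet 0.0
scene punnet 0.0
scene punnet 0.0
scene punnet 0.0
scene courg 0.0
```

The leek is behind the posts, with a slight tilt (about 1–2°, leaf end a few mm off the wall). I'll press the leaf half flat with the left finger only.

>>> {"method": "drive_tool", "body": {
  "offset": [
    [1, 0, 0.2],
    [1, 0, 1],
    [1, 0, 1],
    [0.8, 0, 0.6],
    [0, 0, 0.5],
    [0, 0, 0.5],
    [0, 0, 0.5],
    [0, 0, 0.25],
    [0, 0, 0],
    [0, 0, 0]
  ],
  "turn": [
    [0, 0, 0],
    [0, 0, 0],
    [0, 0, 0],
    [0, 0, 0],
    [0, 0, 0.7],
    [0, 0, 0.7],
    [0, 0, 0],
    [0, 0, 0],
    [0, 0, 0],
    [0, 0, 0]
  ],
  "hand": [1, 1, 1, 1, 1, 1, 1, 1, 1, 1]
}}

```text
time_s: 28.7
position: [0.6048, 0.0116, -0.0194]
tool_rot: [[0.999, -0.032, 0.002], [-0.032, -1.0, -0.0], [0.002, 0.0, -1.0]]
ft_force: [-0.2, 0.4, -0.2]
grip_width: 0.0852
gripper_force: 0.0
```

```bash
python3 - <<'E'
from h import *
go(0.078,.045,5,-.018)
E
```

```text
t 28.7 tcp drawer [0.0502 0.0452] z -0.0194 th 5.1 F [-0.2  0.4 -0.2]
 units: shift first [ 0.69 -0.06 -0.03]  turn z -0.02
 units: after turn  [ 0.69 -0.06 -0.03]
```

>>> {"method": "drive_tool", "body": {
  "offset": [
    [0.2, 0, 0],
    [0.2, 0, 0],
    [0.15, 0, 0],
    [0.1, 0, 0],
    [0.1, 0, 0],
    [0, 0, 0],
    [0, 0, 0],
    [0, 0, 0],
    [0, 0, 0],
    [0, 0, 0]
  ],
  "turn": [
    [0, 0, 0],
    [0, 0, 0],
    [0, 0, 0],
    [0, 0, 0],
    [0, 0, 0],
    [0, 0, 0],
    [0, 0, 0],
    [0, 0, 0],
    [0, 0, 0],
    [0, 0, 0]
  ],
  "hand": [1, 1, 1, 1, 1, 1, 1, 1, 1, 1]
}}

```text
time_s: 29.95
position: [0.634, 0.0106, -0.0201]
tool_rot: [[0.999, -0.032, 0.0], [-0.032, -0.999, -0.0], [0.0, 0.0, -1.0]]
ft_force: [-0.2, -0.0, -0.5]
grip_width: 0.0855
gripper_force: 0.0
```

>>> {"method": "drive_tool", "body": {
  "offset": [
    [0.05, 0, 0],
    [0.05, 0, 0],
    [0, 0, 0],
    [0, 0, 0],
    [0, 0, 0],
    [0, 0, 0],
    [0, 0, 0],
    [0, 0, 0],
    [0, 0, 0],
    [0, 0, 0]
  ],
  "turn": [
    [0, 0, 0],
    [0, 0, 0],
    [0, 0, 0],
    [0, 0, 0],
    [0, 0, 0],
    [0, 0, 0],
    [0, 0, 0],
    [0, 0, 0],
    [0, 0, 0],
    [0, 0, 0]
  ],
  "hand": [1, 1, 1, 1, 1, 1, 1, 1, 1, 1]
}}

```text
time_s: 31.2
position: [0.638, 0.0105, -0.0202]
tool_rot: [[0.999, -0.032, 0.0], [-0.032, -0.999, 0.0], [0.0, -0.0, -1.0]]
ft_force: [-0.5, 0.3, 0.1]
grip_width: 0.0859
gripper_force: 0.0
```

>>> {"method": "drive_tool", "body": {
  "offset": [
    [0.03, 0, 0],
    [0.03, 0, 0],
    [0, 0, 0],
    [0, 0, 0],
    [0, 0, 0],
    [0, 0, 0],
    [0, 0, 0],
    [0, 0, 0],
    [0, 0, 0],
    [0, 0, 0]
  ],
  "turn": [
    [0, 0, 0],
    [0, 0, 0],
    [0, 0, 0],
    [0, 0, 0],
    [0, 0, 0],
    [0, 0, 0],
    [0, 0, 0],
    [0, 0, 0],
    [0, 0, 0],
    [0, 0, 0]
  ],
  "hand": [1, 1, 1, 1, 1, 1, 1, 1, 1, 1]
}}

```text
time_s: 32.45
position: [0.6404, 0.0105, -0.0202]
tool_rot: [[0.999, -0.032, -0.0], [-0.032, -0.999, 0.0], [-0.0, -0.0, -1.0]]
ft_force: [-0.8, -0.2, 0.4]
grip_width: 0.0854
gripper_force: 0.4
```

>>> {"method": "drive_tool", "body": {
  "offset": [
    [0.03, 0, 0],
    [0.02, 0, 0],
    [0, 0, 0],
    [0, 0, 0],
    [0, 0, 0],
    [0, 0, 0],
    [0, 0, 0],
    [0, 0, 0],
    [0, 0, 0],
    [0, 0, 0]
  ],
  "turn": [
    [0, 0, 0],
    [0, 0, 0],
    [0, 0, 0],
    [0, 0, 0],
    [0, 0, 0],
    [0, 0, 0],
    [0, 0, 0],
    [0, 0, 0],
    [0, 0, 0],
    [0, 0, 0]
  ],
  "hand": [1, 1, 1, 1, 1, 1, 1, 1, 1, 1]
}}

```text
time_s: 33.7
position: [0.6409, 0.0105, -0.0204]
tool_rot: [[1.0, -0.031, -0.004], [-0.031, -1.0, 0.0], [-0.004, -0.0, -1.0]]
ft_force: [-8.1, 0.2, 3.8]
grip_width: 0.0851
gripper_force: 3.8
```

```bash
python3 - <<'E'
from h import *
go(0.084,.045,5,-.018)
leek((.117,.044,-1))
E
```

```text
t 33.7 tcp drawer [0.0861 0.042 ] z -0.0204 th 5.1 F [-8.1  0.2  3.8]
 units: shift first [-0.06 -0.07 -0.06]  turn z -0.01
 units: after turn  [-0.06 -0.07 -0.06]
leek c [ 0.1214  0.0445 -1.3423] leaf [0.1185 0.1695] root [ 0.1244 -0.0805] err 772.0 area 1720.0
```

>>> {"method": "drive_tool", "body": {
  "offset": [
    [-0.2, 0, 0],
    [-0.6, 0, 0],
    [-0.2, 0, -0.5],
    [0, 0, -1],
    [0, 0, -1],
    [0, 0, -1],
    [-1, 0, -1],
    [-1, 0, 0],
    [-1, 0, 0],
    [-1, 0, 0]
  ],
  "turn": [
    [0, 0, 0],
    [0, 0, 0],
    [0, 0, 0],
    [0, 0, 0],
    [0, 0, 0],
    [0, 0, 0],
    [0, 0, 0],
    [0, 0, 0],
    [0, 0, 0],
    [0, 0, 0]
  ],
  "hand": [1, 1, 1, 1, 1, 1, 1, 1, 1, 1]
}}

```text
time_s: 35.0
position: [0.4414, 0.0168, 0.16]
tool_rot: [[0.999, -0.032, 0.002], [-0.032, -0.999, -0.0], [0.002, 0.0, -1.0]]
ft_force: [-0.0, 0.2, 0.3]
grip_width: 0.0854
gripper_force: 0.0
```

```bash
python3 - <<'E'
from h import *
go(0.084,.045,5,-.018)
leek((.117,.044,-1),"pics/c1.png");leek((.117,.044,-1),None,"top")
# wall line check in the top view: leek mask vs the rim
im=get_image("top");b,g,r=[im[...,i].astype(int) for i in range(3)]
M=((np.maximum(r,g)-b>22)).astype(np.uint8);M[:150]=0;M[185:]=0;M[:,:285]=0;M[:,415:]=0
for c in range(290,415,6):
    k=np.where(M[:,c])[0]
    if len(k): print(c,k.min(),k.max(),end=" | ")
    # back rim: brightest row
    print("rim",140+im[140:170,c].sum(1).argmax())
E
```

```text
t 35.0 tcp drawer [-0.1127  0.0598] z 0.16 th 5.1 F [-0.   0.2  0.3]
 units: shift first [ 4.92 -0.07  4.46]  turn z -0.02
 units: after turn  [ 4.92 -0.06  4.46]
leek c [0.1204 0.0443 0.3073] leaf [0.1211 0.1693] root [ 0.1197 -0.0807] err 636.0 area 1592.0
leek c [ 0.1232  0.0488 -3.6935] leaf [0.1151 0.1735] root [ 0.1313 -0.076 ] err 383.0 area 679.0
rim 155
296 159 172 | rim 155
302 159 172 | rim 154
308 158 171 | rim 154
314 158 170 | rim 153
320 157 169 | rim 153
326 157 168 | rim 152
332 156 167 | rim 152
338 156 165 | rim 151
344 156 165 | rim 151
rim 158
rim 150
rim 158
rim 149
rim 148
rim 148
rim 147
rim 147
rim 146
rim 146
rim 145
```

```bash
python3 -c "
from rig import *
print(env.close_job())"
```

```text
the job is handed in; nothing more can be done
None
```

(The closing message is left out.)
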